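# Clamp a sample cup and set the running clearance

### The arm

A 6-joint arm with a two-finger parallel gripper is mounted at the origin on a cart in front of the work surface, level with it; the furniture and walls round the work are solid. World frame = base frame: x ahead of the robot, y to its left, z up, the work surface at z = 0. Lengths are in mm, angles in rad, forces in N, time in s.
With the tool pointing down it reaches from about 325 to 900 mm from the base axis. Payload 3.5 kg.
Tool frame: the origin (TCP) lies at the very end of the fingers, on their centre line; the grasp point (between the pads) lies 19 mm behind it; z points along the fingers, y is the line along which they close (so a half turn about z gives the same grasp; the last joint's range is limited). The gripper opens to 85 mm and grips with 20 to 120 N. Pads are 22 mm wide; open, the fingers measure 114 mm over their backs; the gripper's body (76 mm by 85 mm) begins 54 mm behind the grasp point. The pads swing forward as they close: fully open they stand 13 mm farther back than shut.
Start: joints at [-0.103, 0.276, -0.026, 1.268, 0, 1.467], TCP at [624.997, -0.01, 231.313] pointing down, gripper open.
Joint ranges: [-3.12, 3.12], [-0.85, 1.88], [-1.08, 1.24], [-1.95, 2.15], [-1.57, 1.53], [-3.14, 3.14]. Speed limits (rad/s): [2.57, 2.57, 3.14, 3.14, 3.14, 3.14].

### API

Orientations are given as a 3x3 rotation matrix whose columns are the frame's x, y, z axes.
In Python, from plant import r, optics, ticket gives the robot as it stands.
- The arm moves only by the tool send_rows, never from a script. Its argument "moves" is a list of rows, each a list of 6 numbers: the shift along the tool's x, y, z in a scale on which 1.0 is 0.75 m, then the turn, a rotation vector about the tool's x, y, z in normalised numbers (1 is 180 degrees). A call has 1 to 10 rows; each row is the pose to reach, as a shift and turn from the pose commanded when the call began, along the tool's axes at that moment; what a row does not reach only later rows make up. A row lasts 1/8 s, in which the tool goes at most 62.5 mm and 10.7 degrees, less where a joint would pass 70% of its speed; a pose out of reach is approached as far as the arm can. A call with a gripper value outside its range is refused whole. "jaw" is the opening, from 0 (shut) to 1 (fully open), set as the call begins (left out, the last holds). The fingers move at their own pace and stop on an object; "force" is the grip in N (left out, the last holds). Time passes only in rows, so rows that repeat a pose let the fingers close. It gives the time, the measured TCP pose, the force, the opening and the grip force at its end, in the units of the state.
- r.sense(): the state, without advancing time (a new reading comes with each control period).
- optics.get_image(name): name is "scene" or "side" or "wrist"; returns a dict with "frame" (400x640x3 uint8, red, green, blue), "depth" (400x640 float32, mm along the optical axis (not along the pixel's ray), 0 where there is no reading), "camera_matrix" (3x3 intrinsics, pixels), "R" (3x3) and "t" (3): a world point X has camera coordinates R X + t. Camera axes: x right, y down, z forward; pixel columns grow to the right and rows downward; lengths in mm; the calibration is good to about 2 mm. A picture is of the moment at which its call begins.
- ticket.finish_job(): hands the job in; it is judged then, once.
Trained networks look in the newest picture that a camera, given by its name, has taken for a name from the list of things; names that differ only in an ending like _2 or _b are one class to them, and where a whole thing is asked for, a point or a joint stands for the part that bears it (a point fixed in the world has none). Each returns a list of dicts, best first, with "score" (0 to 1); they miss things now and then, are a little off and sometimes report something else, mostly with a low value. They report only what shows in the picture. A call takes as long as a camera call. They do not tell look-alikes from the thing itself.
- optics.cut_out(camera, label): "region" (400x640 bool, what is visible of it).
- optics.spot_point(camera, label): "point" ([x, y, z] in mm, in world coordinates, good to about 4 mm: a listed point, or the origin of a listed thing).
The state is a dict: "t": time; "joints": joint angles; "qd": joint speeds; "tau": joint torques, N m; "eef_pos": TCP position; "tcp_rot": TCP orientation; "wrist_force": force on the tool from outside, world axes, zero at the start; "wrist_torque": the same for the moment, N m; "grip_width": finger opening in mm; "grasp_force": force on a finger pad.
Only numpy, scipy, OpenCV 4.12 (cv2) and the standard library are available. Lean on these libraries where they do the work, as an engineer would, in place of code of your own. Each camera call takes 0.05 s, during which the arm holds its last target. There are 200 camera calls.

### The job

Stand the sample cup upright in the ring nest of the small bench clamp and let go of it, then swing the clamp's arm over the cup until it meets its stop. Turn the wing screw on the arm clockwise (seen from above) until it seats, then back it off a quarter turn and finish while still holding the wing screw between the fingers there, so that it cannot creep. Leave the powder pot and the check disc where they stand.

Things in the scene. Friction and masses are not known exactly. Their poses are not given: they have to be found in the camera images.
- sample_cup: loose round sample cup, white with a flat top and a dark band: 24 mm tall, 45 mm across the band, 41 mm across where the fingers grip (any direction). Origin: centre of its underside, z up
- clamp: the small bench clamp, fixed for the run: aluminium plate 200 x 100 x 12 mm with the nest ring, and a post with the swing arm. Origin on the desk under the nest's centre; x axis from the nest to the post (away from the robot, give or take its yaw), y to the side where the open arm stands (left). The plate reaches 60 mm to -x, 140 mm to +x, 50 mm to either side
- nest (a point): centre of the nest floor, 12 mm above the desk; axes as the clamp's. The nest is a ring of steel segments, 48 mm inside, 56 mm outside diameter, 5 mm tall, open at the top; the cup's top stands 24 mm above this point once it is in
- post (a point): point on the vertical axis on which the arm swings, 90 mm along the clamp's +x from the nest, 46 mm above the nest floor (mid-height of the arm's bar). The hub on the post is 34 mm across; its cap's top is 59 mm above the nest floor
- swing_arm (a joint): swing of the grey arm about the post, rad: 0 = at its stop, pointing along the clamp's -x, screw over the nest; grows as it swings open (clockwise from above; pi/2 = along +y). Bar 22 mm wide, underside 40 and top 52 mm above the nest floor, with a 28 mm boss for the screw 90 mm from the post axis. Friction 0.12 N m, stays where left; push its side with the closed fingers
- wing_screw (a joint): angle of the wing screw in the arm, rad: 0 = seated, a hard stop; grows as it is unscrewed (counter-clockwise seen from above), a quarter turn = 1.57. Friction about 0.05 N m; it rises 0.95 mm per rad (6 mm a turn). It starts 1.9 to 2.6 rad open
- wing (a point): grip point on the wing screw's axis, 74 mm above the nest floor when seated. The wing is a dark upright blade 38 mm long, 12 mm thick, 26 mm tall, this point 2 mm above its mid-height and (seated) 22 mm above the arm's top. x axis along the blade, y across its thickness (pinch along y), z up. Seated, the blade lies along the arm; a quarter turn back, across it
- powder_pot: bystander, loose lidded pot 43 mm across, 46 mm tall; origin: centre of its underside
- check_disc: bystander, loose round disc 32 mm across, 12 mm tall; origin: centre of its underside
There are look-alikes about, which are no part of the job. There is more than one size of the sample_cup; the one meant has the size given above.

How it is judged (in metres and radians):
On the way, in this order (a step that is already met when the one before it is completed fails the run):
1. the cup stands in the nest, released (horizontal distance between sample_cup and nest below 0.006 m and z of sample_cup in the frame of nest below 0.003 m and angle between sample_cup's own z axis and vertical below 0.1 rad and contact force between the fingers and sample_cup below 0.1 N), for 0.2 s.
2. the arm is at its stop over the cup (value of joint swing_arm below 0.07 rad), for 0.1 s.
3. the wing screw is seated, with the arm at its stop (value of joint wing_screw below 0.06 rad and value of joint swing_arm below 0.09 rad), for 0.1 s.
At the end, for the whole second after the job is handed in: The wing screw, after having been seated, stands a quarter turn open (1.25 to 1.89 rad, 18 degrees either way) and is held between the fingers (over 2 N); the arm is at its stop (within 0.09 rad); the cup stands upright in the nest (within 6 mm of its centre, on its floor) (value of joint wing_screw between 1.25 and 1.89 rad and contact force between the fingers and wing_screw above 2 N and value of joint swing_arm below 0.09 rad and horizontal distance between sample_cup and nest below 0.006 m and z of sample_cup in the frame of nest below 0.003 m and angle between sample_cup's own z axis and vertical below 0.1 rad); the arm keeps its last pose, push and grip.
It fails at once if the powder pot or the check disc is moved by over 20 mm (distance of any of powder_pot, check_disc from where it was at the start of the episode above 0.02 m).
It also fails if it takes over 72 s, if anything falls off the work surface, if the arm or the gripper's body presses on something with over 40 N, if the wrist force passes 120 N, or if a joint passes its speed limit or range.

## Working session

There is one attempt and no reset: what is moved stays moved. The work goes in short steps, Python scripts to look and compute and a tool call to move; the robot and the scene stay as the last step left them, time stands still between calls to the robot, and variables do not carry over. Pictures are saved under pics/ and viewed, at most 10 in all, crops included, and the job is handed in when it is done.

Besides the shell and the picture viewer there is one more tool, called as name(argument=value, ...) on one line, values as JSON. send_rows: Moves the arm, as the interface text tells. Its arguments: {"type":"object","properties":{"moves":{"type":"array","items":{"type":"array","items":{"type":"number"}}},"jaw":{"type":"number"},"force":{"type":"number"}},"required":["moves"]}

```bash
ls; mkdir -p pics
cat > h.py <<'E'
import numpy as np, cv2
from plant import r, optics, ticket
def snap(n):
    return optics.get_image(n)
def px(im,X):
    c=im["R"]@np.array(X,float)+np.array(im["t"]).ravel(); p=im["camera_matrix"]@c; return p[:2]/p[2]
def cloud(im):
    d=im["depth"]; v,u=np.mgrid[:400,:640]; K=im["camera_matrix"]
    c=np.stack([(u-K[0,2])/K[0,0]*d,(v-K[1,2])/K[1,1]*d,d],-1)
    return (c-np.array(im["t"]).ravel())@im["R"]   # world
def save(im,name): cv2.imwrite("pics/"+name,im["frame"][:,:,::-1])
E
python3 - <<'E'
from h import *
np.set_printoptions(precision=1,suppress=True)
ims={}
for n in ("scene","side","wrist"):
    im=snap(n); ims[n]=im; save(im,n+"0.png")
    print(n, "cam at",-im["R"].T@np.array(im["t"]).ravel())
    for l in ("sample_cup","nest","post","wing","powder_pot","check_disc"):
        try: print(n,l,[(np.round(d["point"],1),round(d["score"],2),px(im,d["point"])) for d in optics.spot_point(n,l)])
        except Exception as e: print(n,l,e)
a=np.vstack([ims["scene"]["frame"],ims["side"]["frame"]])[:,:,::-1]
cv2.imwrite("pics/two.png",cv2.resize(a,(480,600)))
print(r.sense()["t"])
E
```

```text
pics
scene cam at [131.2 652.3 823. ]
scene sample_cup [(array([632.3,   7.8,  -0.7]), 0.87, array([306.5, 215. ])), (array([ 626.9, -112.4,   -3.4]), 0.52, array([335. , 189.3])), (array([702.3, -65.6,   3.1]), 0.42, array([301.1, 186.8]))]
scene nest [(array([441.5, 265. ,  12.3]), 0.83, array([308.4, 326.4]))]
scene post [(array([522.9, 293.3,  55.1]), 0.79, array([264.9, 304.4]))]
scene wing [(array([476.9, 371.9,  86.4]), 0.74, array([255. , 338.3])), (array([437.2, 267.3,  -2.8]), 0.62, array([309.8, 332.5])), (array([521.5, 294.3,  53.1]), 0.33, array([265.3, 305.7]))]
scene powder_pot [(array([711.7, 119. ,   2.1]), 0.72, array([252.4, 228.5]))]
scene check_disc [(array([ 424.3, -166.5,   -2. ]), 0.65, array([414.7, 206.9])), (array([712.1, 121.6,   0.3]), 0.56, array([251.6, 229.6]))]
side cam at [ 553.5 -755.5  732.4]
side sample_cup [(array([ 624.7, -108. ,    1.7]), 0.59, array([351.1, 272.7])), (array([635.3,   3.4,   3.6]), 0.58, array([352.6, 234.1])), (array([701.4, -65.9,   3.1]), 0.57, array([386.1, 256.6])), (array([519.6, 295.5,  57.7]), 0.55, array([301.5, 142.2]
[... 183 characters left out ...]
, array([301.8, 142.9]))]
side wing [(array([482.5, 370.3,  85.1]), 0.62, array([287.8, 118.5]))]
side powder_pot [(array([715.3, 118.1,   3.1]), 0.6, array([382.5, 200.8]))]
side check_disc [(array([ 422.9, -167.6,   -3.8]), 0.64, array([249.2, 299.6]))]
wrist cam at [625.3  74.2 373.9]
wrist sample_cup [(array([ 628.4, -118. ,   -2. ]), 0.92, array([325. , 248.8])), (array([636.5,   5.2,  -3. ]), 0.82, array([331.4, 164.2])), (array([700.8, -64.5,  -0.1]), 0.62, array([377.5, 214.5]))]
wrist nest []
wrist post []
wrist wing []
wrist powder_pot [(array([716.5, 117.8,  -1.7]), 0.86, array([398.7,  72. ]))]
wrist check_disc [(array([ 424.9, -169.3,    0. ]), 0.52, array([188.1, 280.5]))]
1.05
```

View pics/two.png

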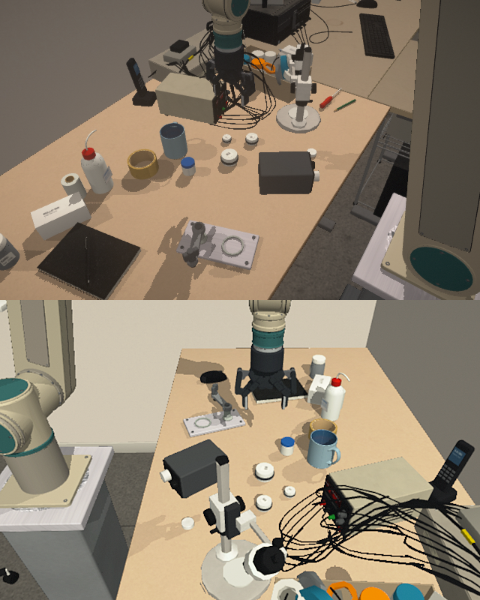

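View pics/wrist0.png

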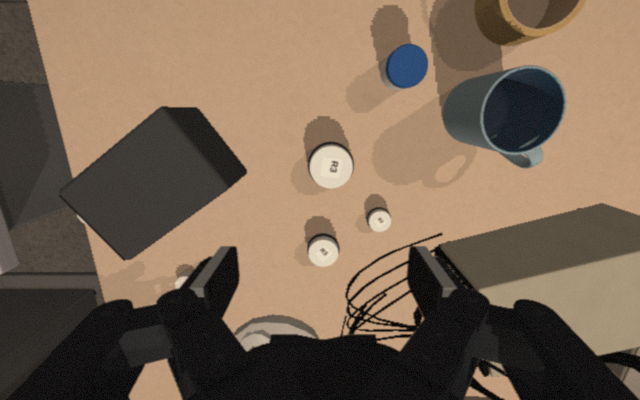

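Run:
```python
from h import *
np.set_printoptions(precision=1,suppress=True)
print(r.sense())
for n in ("wrist","scene","side"):
    im=snap(n); P=cloud(im)
    print(n, im["camera_matrix"][0,0])
    for c in ((631,-113),(635,5),(702,-65)):
        m=(np.hypot(P[...,0]-c[0],P[...,1]-c[1])<40)&(P[...,2]>5)&(P[...,2]<80)&(im["depth"]>0)
        Q=P[m]; zt=np.percentile(Q[:,2],98); T=Q[Q[:,2]>zt-4]
        print(c,"top",zt,"n",m.sum(),"toprect",cv2.minAreaRect(T[:,:2].astype(np.float32)),"circ",cv2.minEnclosingCircle(T[:,:2].astype(np.float32)),"all",cv2.minEnclosingCircle(Q[:,:2].astype(np.float32)))
```

```text
{'t': 1.05, 'joints': array([-0.1,  0.3, -0. ,  1.3, -0. ,  1.5]), 'qd': array([-0., -0., -0.,  0.,  0., -0.]), 'tau': array([ -0. , -44.6,  29.6,   0. ,  -0. ,   0. ]), 'eef_pos': array([625. ,  -0. , 231.3]), 'tcp_rot': array([[ 0.,  1., -0.],
       [ 1., -0., -0.],
       [-0., -0., -1.]]), 'wrist_force': array([ 0.3,  0. , -0.2]), 'wrist_torque': array([0., 0., 0.]), 'grasp_force': 0.0, 'grip_width': 85.44276358421646}
wrist 287.9967791169263
(631, -113) top 25.294454041850795 n 850 toprect ((624.8482055664062, -110.58847045898438), (39.2201042175293, 40.39615249633789), 0.9012642502784729) circ ((625.1746215820312, -110.55686950683594), 20.48619270324707) all ((624.9052124023438, -109.89788055419922), 22.39618492126465)
(635, 5) top 32.55428597797025 n 1684 toprect ((634.4819946289062, 7.8410186767578125), (51.50634765625, 52.042015075683594), 45.472068786621094) circ ((634.4966430664062, 7.8183794021606445), 26.466732025146484) all ((634.5398559570312, 7.895697116851807), 28.9827880859375)
(702, -65) top 18.92775835795558 n 480 toprect ((700.2388305664062, -67.22256469726562),
[... 1205 characters left out ...]
42224121) circ ((627.1539916992188, -113.22569274902344), 22.040401458740234) all ((625.556884765625, -114.11122131347656), 22.962358474731445)
(635, 5) top 32.25979768387937 n 514 toprect ((635.5239868164062, 4.3906707763671875), (51.11973571777344, 52.13468933105469), 61.380306243896484) circ ((635.9620361328125, 5.00927209854126), 27.294435501098633) all ((635.360107421875, 2.9434194564819336), 30.08551025390625)
(702, -65) top 18.606599917855114 n 181 toprect ((700.59228515625, -69.60836791992188), (30.005542755126953, 27.094898223876953), 83.42023468017578) circ ((700.8727416992188, -69.95806884765625), 16.19115447998047) all ((700.7186279296875, -70.74700927734375), 16.970844268798828)
```

The target cup is the middle-sized "R2" at wrist pixel (323, 250), with a 41 mm top and standing about 25 mm high. R3 at (331, 165) and the small one at (378, 220) are look-alikes. I'll check for obstacles around the cup and around the clamp.

Run:
```python
from h import *
H=np.zeros((40,40))  # 25mm cells x 300..1000? y -400..600
for n in ("scene","side","wrist"):
    im=snap(n); P=cloud(im); ok=(im["depth"]>0)
    if n=="wrist": ok&=(im["depth"]>230)
    Q=P[ok]; Q=Q[(Q[:,2]<420)]
    i=((Q[:,0]-300)//25).astype(int); j=((Q[:,1]+350)//25).astype(int)
    m=(i>=0)&(i<24)&(j>=0)&(j<32)
    np.maximum.at(H,(i[m],j[m]),Q[m,2])
print("y   "+" ".join("%4d"%(-350+25*j) for j in range(32)))
for i in range(24): print("%4d"%(300+25*i)," ".join("%4d"%H[i,j] for j in range(32)))
```

```text
y   -350 -325 -300 -275 -250 -225 -200 -175 -150 -125 -100  -75  -50  -25    0   25   50   75  100  125  150  175  200  225  250  275  300  325  350  375  400  425
 300    3    4    3    3    3    5    4    5    4    4    4    4    6    5    4    4    5    3    4    4    4    4    4    4    5    4    4    3    2    2    2    0
 325    4    4    3    4    3    4    4    5    4    5    3    4   69   86    5    3    5    4    4    5    4    4    4    5    4    3    5    4    3    2    3    3
 350    4    4    4    3    4    4    5    3    4    4    2   67   94   94   94    4    4    5    4    4    4    4    4    4   13   16    3    4    4    3    2    3
 375    3    4    4    4    4    4    3    4    3    3   89   93   94   95   94   91    3    3    3    4    3   11   15   16   16   17   14    4    4    4    2    2
 400    5    4    5    4    4    4   14   16    3    2   93   94   94   94   94   94    3    4    5    4    3   14   17   20   19   20   17    4    5    3    3    2
 425    4    6    3    4    5    4   15   14    2    3   89   94   95   93   94   94   93    3    3    4    5  
[... 2323 characters left out ...]
    4    6    3    3    6    5    4   16
 800  102  192  167  149  124  156  145  127  119  119  119    4    4    3    4   94    9    9   96   47   51   50   50   52    3    3    3    4    3    3    4   15
 825  113  183  178  162  160  155  144  130  119  119  119    4    3    3   84   95   94   96   94   49   49    1   47   50    3    4    4    4    4   56   61   62
 850  161  161  169  156  163  144  135  119  120  120  120  101    3    1   74   76   93   93    3   48   52   46   49   50    3  122  127  126    5   60   62   62
 875  161  147  150  157  156  140  135  119  119  119  119  118    2    2    1    1    4    5    2    1   49   50   50    3   64  182  183  153    3   60   61   61
```

The rows are not in the units I measure in: shifts go in shares of 0.75 m and turns go in shares of 180 degrees. I convert before sending: -111 mm / 750 = -0.148, 90 mm / 750 = 0.12.

send_rows(moves=[[-0.0493,0,0.0267,0,0,0],[-0.0987,0,0.0533,0,0,0],[-0.148,0,0.0933,0,0,0],[-0.148,0,0.12,0,0,0],[-0.148,0,0.12,0,0,0]])

```text
t: 1.98
eef_pos: [623.2, -111.0, 139.2]
tcp_rot: [[0.001, 1.0, -0.004], [1.0, -0.001, 0.001], [0.001, -0.004, -1.0]]
wrist_force: [-0.9, 0.2, 0.3]
grip_width: 85.8
grasp_force: 0.0
```

Run:
```python
from h import *
np.set_printoptions(precision=1,suppress=True)
im=snap("wrist"); save(im,"w1.png"); P=cloud(im); ok=im["depth"]>0
print([(d["point"],d["score"]) for d in optics.spot_point("wrist","sample_cup")][:3], px(im,(625,-111,0)))
m=ok&(np.hypot(P[...,0]-625,P[...,1]+111)<35)&(P[...,2]>4)&(P[...,2]<40); Q=P[m]
zt=np.percentile(Q[:,2],98); print("top",zt,len(Q))
for a,b in ((4,8),(8,12),(12,16),(16,20),(20,23),(zt-2,zt+3)):
    T=Q[(Q[:,2]>=a)&(Q[:,2]<b)]
    print(a,b,len(T),T.min(0),T.max(0),cv2.minEnclosingCircle(T[:,:2].astype(np.float32)))
f=ok&(np.abs(P[...,0]-625)<60)&(P[...,2]<3)&(np.abs(P[...,1]+90)<60); print("desk",np.median(P[f][:,2]))
u,v=px(im,(625,-111,15)).astype(int); c=im["frame"][max(0,v-70):v+70,max(0,u-90):u+90][:,:,::-1]
cv2.imwrite("pics/w1c.png",cv2.resize(c,None,fx=3,fy=3))
print(r.sense()["eef_pos"])
```

```text
[([624.5, -116.2, -0.5], 0.92), ([698.4, -68.2, -1.2], 0.73), ([636.8, 6.3, -0.8], 0.59)] [325.  186.5]
top 25.29464754062806 1712
4 8 1 [630.7 -89.5   8. ] [630.7 -89.5   8. ] ((630.7036743164062, -89.51182556152344), 9.999999747378752e-05)
8 12 29 [ 602.6 -110.6    8.5] [647.3 -88.7  12. ] ((624.9168701171875, -108.62245178222656), 22.443527221679688)
12 16 181 [ 602.6 -120.2   12. ] [647.4 -88.5  15.8] ((625.0729370117188, -110.89163208007812), 22.52178192138672)
16 20 32 [ 608.1 -105.1   16.1] [644.9 -90.3  20. ] ((626.476318359375, -102.38355255126953), 18.594402313232422)
20 23 123 [ 605.1 -130.3   20.3] [645.6 -90.4  23. ] ((625.1179809570312, -110.90218353271484), 20.571895599365234)
23.29464754062806 28.29464754062806 1242 [ 605.3 -130.8   23.3] [644.6 -90.3  26.4] ((625.0366821289062, -110.61997985839844), 20.361499786376953)
desk -0.027045292300773
[ 625.3 -110.8  141.8]
```

View pics/w1c.png

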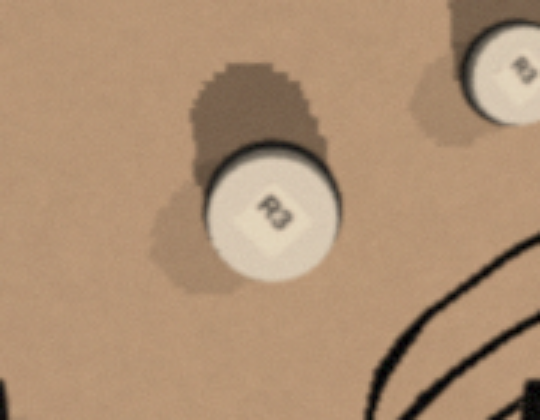

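The dark band runs about 8–16 mm up, with the 41 mm section above it, centred at (625, −110.8). Next I descend and grip there.

Converted, 137 mm / 750 = 0.1827, 110 mm / 750 = 0.1467.

send_rows(moves=[[0,0,0.0533,0,0,0],[0,0,0.1067,0,0,0],[0,0,0.1467,0,0,0],[0,0,0.1733,0,0,0],[0,0,0.1827,0,0,0],[0,0,0.1827,0,0,0]])

```text
t: 2.82
eef_pos: [625.7, -111.0, 5.0]
tcp_rot: [[-0.0, 1.0, 0.001], [1.0, 0.0, -0.0], [-0.0, 0.001, -1.0]]
wrist_force: [0.2, 0.5, 0.7]
grip_width: 85.4
grasp_force: 0.0
```

send_rows(moves=[[0,0,0,0,0,0],[0,0,0,0,0,0],[0,0,0,0,0,0],[0,0,0,0,0,0],[0,0,0,0,0,0],[0,0,0,0,0,0]], jaw=0, force=40)

```text
t: 3.58
eef_pos: [626.1, -111.3, 5.5]
tcp_rot: [[0.0, 1.0, 0.002], [1.0, -0.0, -0.001], [-0.001, 0.002, -1.0]]
wrist_force: [-1.0, 0.5, 6.3]
grip_width: 39.6
grasp_force: 40.8
```

Converted, 290 mm / 750 = 0.3867, -225 mm / 750 = -0.3.

send_rows(moves=[[0,0,-0.0267,0,0,0],[0,0,-0.0933,0,0,0],[0,0,-0.16,0,0,0],[0,0,-0.2267,0,0,0],[0.0533,-0.0213,-0.2867,0,0,0],[0.12,-0.048,-0.2933,0,0,0],[0.1867,-0.0773,-0.3,0,0,0],[0.2533,-0.104,-0.3,0,0,0],[0.32,-0.132,-0.3,0,0,0],[0.3867,-0.16,-0.3,0,0,0]])

```text
t: 4.82
eef_pos: [503.8, 180.4, 230.2]
tcp_rot: [[0.0, 1.0, 0.001], [1.0, -0.0, 0.0], [0.0, 0.001, -1.0]]
wrist_force: [0.2, 0.4, -0.2]
grip_width: 39.6
grasp_force: 40.5
```

Converted, 110 mm / 750 = 0.1467, 90 mm / 750 = 0.12.

send_rows(moves=[[0.0667,-0.0267,0,0,0,0],[0.12,-0.048,0,0,0,0],[0.1467,-0.0587,0,0,0,0],[0.1467,-0.0587,0,0,0,0],[0.1467,-0.0587,0,0,0,0]])

```text
t: 5.45
eef_pos: [461.0, 288.5, 229.7]
tcp_rot: [[0.0, 1.0, 0.0], [1.0, -0.0, -0.0], [-0.0, 0.0, -1.0]]
wrist_force: [0.6, 0.1, -0.0]
grip_width: 39.8
grasp_force: 40.5
```

Run:
```python
from h import *
np.set_printoptions(precision=1,suppress=True)
im=snap("wrist"); save(im,"w2.png"); np.savez("w2.npz",**im)
s=r.sense();print(s["eef_pos"],s["grip_width"],s["grasp_force"],s["joints"])
for l in ("nest","post","wing"): print(l,[(d["point"],d["score"],px(im,d["point"])) for d in optics.spot_point("wrist",l)])
```

```text
[461.2 288.2 229.6] 39.50834485718078 40.51689147949219 [ 0.4  0.1 -0.2  1.2 -0.   2. ]
nest [([436.2, 260.8, 12.8], 0.87, array([303.5, 191.6]))]
post [([523.7, 293.2, 53.0], 0.93, array([378. , 173.8]))]
wing [([475.6, 372.7, 87.4], 0.65, array([338.2,  98.5]))]
```

View pics/w2.png

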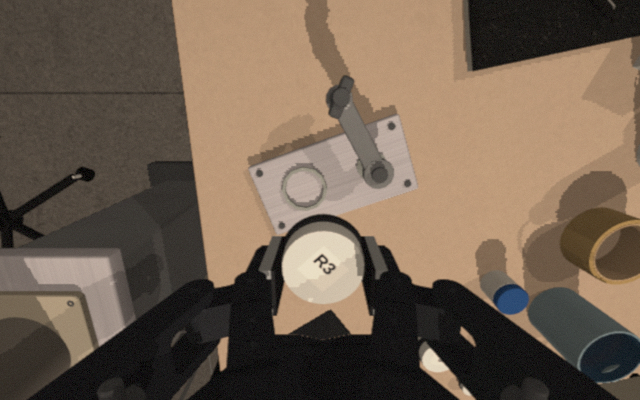

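Nest ring is at (303, 187), the post at (378, 173) and the wing at (341, 96); the cup is held squarely. Next I measure the clamp precisely from the depth.

Run:
```python
from h import *
np.set_printoptions(precision=1,suppress=True)
from scipy.optimize import least_squares
im=dict(np.load("w2.npz")); P=cloud(im); D=im["depth"]; ok=D>0
desk=ok&(np.abs(P[...,2])<4); print("desk z",np.median(P[desk][:,2]))
pl=ok&(P[...,2]>8)&(P[...,2]<14.5)&(np.hypot(P[...,0]-475,P[...,1]-278)<125)
Q=P[pl]; rect=cv2.minAreaRect(Q[:,:2].astype(np.float32)); print("plate",rect,np.median(Q[:,2]),len(Q))
# ring by image: grayscale dark-edge ellipse; depth
rg=ok&(P[...,2]>15)&(P[...,2]<20)&(np.hypot(P[...,0]-437,P[...,1]-263)<34); R=P[rg]
def circ(R):
    f=lambda p:np.hypot(R[:,0]-p[0],R[:,1]-p[1])-p[2]
    s=least_squares(f,[R[:,0].mean(),R[:,1].mean(),20],loss="soft_l1"); return s.x
print("ring",len(R),np.median(R[:,2]),circ(R),cv2.minEnclosingCircle(R[:,:2].astype(np.float32)))
hb=ok&(P[...,2]>66)&(P[...,2]<76)&(np.hypot(P[...,0]-522,P[...,1]-293)<28); h=P[hb]
print("hub",len(h),np.median(h[:,2]),cv2.minEnclosingCircle(h[:,:2].astype(np.float32)),cv2.minAreaRect(h[:,:2].astype(np.float32)))
w=ok&(P[...,2]>90)&(P[...,2]<112)&(np.hypot(P[...,0]-478,P[...,1]-372)<32); W=P[w]
print("wing",len(W),np.percentile(W[:,2],[50,98]),cv2.minAreaRect(W[W[:,2]>97][:,:2].astype(np.float32)))
b=ok&(P[...,2]>58)&(P[...,2]<69)&(np.hypot(P[...,0]-500,P[...,1]-335)<30); B=P[b]
c,ev=np.linalg.eigh(np.cov(B[:,:2].T)); print("bar",np.median(B[:,2]),B.mean(0),ev[:,1])
cv2.imwrite("pics/w2c.png",cv2.resize(im["frame"][60:220,230:430][:,:,::-1],None,fx=4,fy=3.7))
for n in("scene","side"):
    i2=snap(n);P=cloud(i2);o=i2["depth"]>0
    h=P[o&(P[...,2]>66)&(P[...,2]<76)&(np.hypot(P[...,0]-522,P[...,1]-293)<28)]
    R=P[o&(P[...,2]>15)&(P[...,2]<20)&(np.hypot(P[...,0]-437,P[...,1]-263)<36)]
    W=P[o&(P[...,2]>97)&(P[...,2]<112)&(np.hypot(P[...,0]-478,P[...,1]-372)<32)]
    print(n,[(len(a),cv2.minEnclosingCircle(a[:,:2].astype(np.float32)),cv2.minAreaRect(a[:,:2].astype(np.float32)),np.median(a[:,2])) for a in (h,R,W) if len(a)>3])
```

```text
desk z -0.13681913504383864
plate ((474.8367919921875, 278.9726257324219), (200.1488037109375, 100.01079559326172), 19.503585815429688) 11.906934669841831 9272
ring 423 16.93630784267448 [437.2 265.6  26.3] ((436.75958251953125, 265.7351989746094), 28.822397232055664)
hub 241 70.78614798174702 ((521.7905883789062, 295.61602783203125), 14.986400604248047) ((523.9586181640625, 295.2687072753906), (28.699352264404297, 25.166988372802734), 67.59297180175781)
wing 611 [ 99.7 103.3] ((477.25274658203125, 373.4151306152344), (37.2003173828125, 15.368013381958008), 75.24095916748047)
bar 63.825450951189474 [499.1 335.3  63.8] [-0.5  0.9]
scene [(114, ((520.2115478515625, 299.10089111328125), 19.162952423095703), ((519.2239990234375, 298.9448547363281), (27.793609619140625, 37.31488037109375), 30.002614974975586), np.float64(69.62185976452567)), (199, ((440.8001708984375, 265.7211608886719), 34.529579162597656), ((438.9289855957031, 265.9910583496094), (60.303401947021484, 58.12324523925781), 6.359070777893066), np.float64(17.073160950035756)), (141, ((476.99200439453125, 374.0630187988281), 18.26597785949707), ((477.02752685546875, 374.239990234375), (35.94939041137695, 15.067052841186523), 76.95580291748047), np.float64(100.72774724499611))]
side [(30, ((514.5733032226562, 297.1171875), 20.087284088134766), ((520.5372924804688, 296.74365234375), (38.66364669799805, 22.86488914489746), 86.4164810180664), np.float64(68.91049560392975)), (56, ((439.15130615234375, 261.9413146972656), 30.70928382873535), ((438.2943115234375, 262.0639343261719), (54.8509521484375, 54.559814453125), 8.272119522094727), np.float64(15.999056195920847)), (33, ((477.1302490234375, 367.7756652832031), 19.42258071899414), ((477.41766357421875, 367.8619079589844), (38.40339279174805, 13.75974178314209), 75.64505004882812), np.float64(99.783872432604))]
```

Run:
```python
from h import *
np.set_printoptions(precision=2,suppress=True)
from scipy.optimize import least_squares
s=r.sense(); print(s["eef_pos"],s["joints"])
im=dict(np.load("w2.npz")); P=cloud(im); ok=im["depth"]>0
t=np.array([461.1,288.3])
C=ok&(np.hypot(P[...,0]-t[0],P[...,1]-t[1])<19)&(P[...,2]>240)&(P[...,2]<262); zt=np.median(P[C][:,2]); print("top z",zt, zt-229.7)
# image-based rim: white top pixels projected on plane z=zt
K=im["camera_matrix"];v,u=np.mgrid[:400,:640]; ray=np.stack([(u-K[0,2])/K[0,0],(v-K[1,2])/K[1,1],np.ones(u.shape)],-1)@im["R"]
o=-im["R"].T@im["t"].ravel(); X=o+ray*((zt-o[2])/ray[...,2])[...,None]
m=(im["frame"].min(-1)>150)&(np.hypot(X[...,0]-t[0],X[...,1]-t[1])<27)
for nm,A in (("depth",P[ok&(abs(P[...,2]-zt)<2)&(np.hypot(P[...,0]-t[0],P[...,1]-t[1])<24)]),("rgb",X[m])):
    hull=cv2.convexHull(A[:,:2].astype(np.float32)); print(nm,len(A),cv2.minEnclosingCircle(hull),cv2.minAreaRect(hull), cv2.fitEllipse(hull) if len(hull)>5 else "")
```

```text
[461.3  288.32 229.32] [ 0.44  0.13 -0.21  1.23 -0.    2.01]
top z 248.19784073352338 18.49784073352339
depth 4990 ((461.1357421875, 289.83026123046875), 23.254257202148438) ((461.67083740234375, 288.7588195800781), (41.73978805541992, 41.061161041259766), 2.5041518211364746) ((461.33953857421875, 289.0820007324219), (40.27599334716797, 48.5157356262207), 88.73889923095703)
rgb 4297 ((458.7991943359375, 291.06396484375), 23.387508392333984) ((460.9500732421875, 288.71368408203125), (39.7545051574707, 39.01924133300781), 85.17733764648438) ((459.3343811035156, 290.4277038574219), (38.41993713378906, 46.02816390991211), 37.28594970703125)
```

Converted, 140 mm / 750 = 0.1867, 100 mm / 750 = 0.1333, -100 degrees / 180 = -0.5556.

send_rows(moves=[[-0.0053,-0.0053,0,0,0,-0.0556],[-0.0107,-0.0107,0,0,0,-0.1111],[-0.016,-0.016,0.0133,0,0,-0.1667],[-0.0213,-0.0213,0.0267,0,0,-0.2222],[-0.0267,-0.0267,0.0533,0,0,-0.2778],[-0.0312,-0.0317,0.08,0,0,-0.3333],[-0.0312,-0.0317,0.1067,0,0,-0.3889],[-0.0312,-0.0317,0.1333,0,0,-0.4444],[-0.0312,-0.0317,0.16,0,0,-0.5],[-0.0312,-0.0317,0.1867,0,0,-0.5556]])

```text
t: 7.0
eef_pos: [437.5, 265.3, 88.8]
tcp_rot: [[-0.984, -0.179, 0.0], [-0.179, 0.984, 0.0], [-0.0, 0.0, -1.0]]
wrist_force: [0.5, -0.2, 0.0]
grip_width: 40.0
grasp_force: 40.5
```

Converted, 40 mm / 750 = 0.0533, 20 mm / 750 = 0.0267, -9 degrees / 180 = -0.05.

send_rows(moves=[[0,0,0.0267,0,0,-0.05],[0,0,0.0533,0,0,-0.05],[0,0,0.0533,0,0,-0.05],[0,0,0.0533,0,0,-0.05]])

```text
t: 7.5
eef_pos: [437.8, 265.6, 49.9]
tcp_rot: [[-0.946, -0.325, 0.001], [-0.325, 0.946, 0.0], [-0.001, 0.0, -1.0]]
wrist_force: [-0.1, 0.6, -0.2]
grip_width: 39.8
grasp_force: 40.4
```

Run:
```python
from h import *
np.set_printoptions(precision=2,suppress=True)
for i in range(4):
    s=r.sense(); print(s["eef_pos"],s["joints"],s["grip_width"]); im=snap("wrist")
    if i==3: break
print(s["tcp_rot"])
P=cloud(im);ok=im["depth"]>0
R=P[ok&(P[...,2]>15)&(P[...,2]<20)&(np.hypot(P[...,0]-437,P[...,1]-265.5)<34)]
print(len(R),cv2.minEnclosingCircle(R[:,:2].astype(np.float32)) if len(R)>5 else "", R.min(0) if len(R) else"",R.max(0) if len(R) else "")
save(im,"w3.png")
```

```text
[437.82 265.65  49.94] [ 0.42  0.25 -0.49  0.84 -0.    0.09] 39.75212777835245
[438.1  265.84  50.26] [ 0.42  0.25 -0.49  0.84 -0.    0.09] 39.73390530310795
[438.18 265.93  50.38] [ 0.42  0.25 -0.49  0.84  0.    0.09] 39.78246169395663
[438.15 265.95  50.36] [ 0.42  0.25 -0.49  0.83  0.    0.09] 39.81521101617527
[[-0.95 -0.33  0.  ]
 [-0.33  0.95  0.  ]
 [-0.    0.   -1.  ]]
955 ((437.2525939941406, 264.9967346191406), 28.773832321166992) [408.62 236.6   15.  ] [454.37 293.65  18.99]
```

View pics/w3.png

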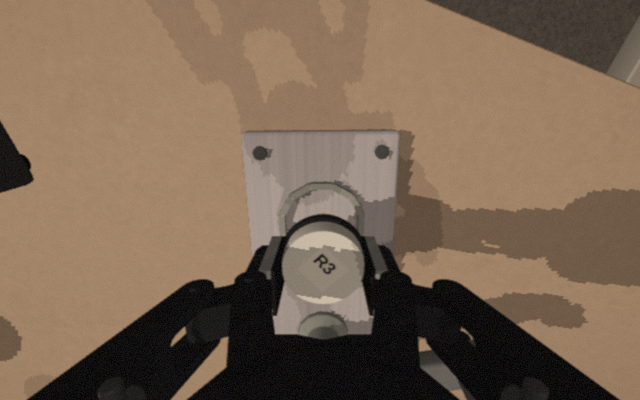

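Converted, 31 mm / 750 = 0.0413, 29 mm / 750 = 0.0387.

send_rows(moves=[[0.0009,0,0.0107,0,0,0],[0.0009,0,0.0213,0,0,0],[0.0009,0,0.0293,0,0,0],[0.0009,0,0.0347,0,0,0],[0.0009,0,0.0387,0,0,0],[0.0009,0,0.0413,0,0,0],[0.0009,0,0.0413,0,0,0]])

```text
t: 8.57
eef_pos: [436.5, 265.3, 18.3]
tcp_rot: [[-0.946, -0.326, -0.0], [-0.326, 0.946, -0.0], [0.0, -0.0, -1.0]]
wrist_force: [-0.1, 0.3, -0.3]
grip_width: 39.4
grasp_force: 40.4
```

send_rows(moves=[[0,0,0.0009,0,0,0],[0,0,0.0009,0,0,0]])

```text
t: 8.82
eef_pos: [436.6, 265.4, 17.7]
tcp_rot: [[-0.946, -0.326, 0.0], [-0.326, 0.946, 0.0], [-0.0, 0.0, -1.0]]
wrist_force: [-0.6, -0.9, 0.1]
grip_width: 39.8
grasp_force: 40.4
```

Converted, -165 mm / 750 = -0.22, -115 mm / 750 = -0.1533.

send_rows(moves=[[0,0,0,0,0,0],[0,0,0,0,0,0],[0,0,0,0,0,0],[0,0,0,0,0,0],[0,0,-0.0067,0,0,0],[0,0,-0.0333,0,0,0],[0,0,-0.0867,0,0,0],[0,0,-0.1533,0,0,0],[0,0,-0.22,0,0,0],[0,0,-0.22,0,0,0]], jaw=0.8)

```text
t: 10.07
eef_pos: [440.1, 267.0, 188.0]
tcp_rot: [[-0.945, -0.326, 0.01], [-0.326, 0.945, 0.004], [-0.011, 0.001, -1.0]]
wrist_force: [0.1, 0.3, 0.2]
grip_width: 68.5
grasp_force: 0.0
```

Run:
```python
from h import *
np.set_printoptions(precision=2,suppress=True)
s=r.sense(); print(s["t"],s["eef_pos"],s["joints"],s["grip_width"]); im=snap("wrist"); save(im,"w4.png")
P=cloud(im);ok=im["depth"]>0
n=np.array([437.2,265.5])
d=np.hypot(P[...,0]-n[0],P[...,1]-n[1])
T=P[ok&(d<30)&(P[...,2]>31)&(P[...,2]<42)]; print("cup top",len(T),np.median(T[:,2]),cv2.minEnclosingCircle(T[:,:2].astype(np.float32)),cv2.minAreaRect(T[:,:2].astype(np.float32)))
A=np.c_[T[:,:2],np.ones(len(T))]; print("tilt",np.linalg.lstsq(A,T[:,2],rcond=None)[0][:2])
R=P[ok&(d<33)&(P[...,2]>15)&(P[...,2]<19)]; print("ring",len(R),cv2.minEnclosingCircle(R[:,:2].astype(np.float32)))
W=P[ok&(P[...,2]>97)&(P[...,2]<112)&(np.hypot(P[...,0]-478,P[...,1]-372)<32)]
print("wing",len(W),cv2.minAreaRect(W[:,:2].astype(np.float32)) if len(W)>5 else "")
```

```text
10.075 [440.12 267.01 188.01] [ 0.42  0.1  -0.33  1.12 -0.    0.09] 68.47530460661334
cup top 1183 35.962218634534764 ((436.8270263671875, 266.04620361328125), 20.515596389770508) ((436.7712097167969, 265.8904113769531), (40.297515869140625, 40.424461364746094), 74.9951400756836)
tilt [0.01 0.  ]
ring 497 ((437.1636047363281, 265.14312744140625), 28.74034881591797)
wing 0
```

View pics/w4.png

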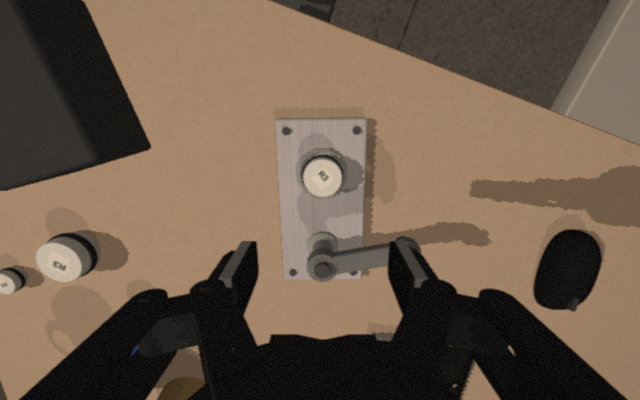

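Cup top stands at z = 36.0, centred at (436.8, 266) and level, so it sits in the nest. It is visible at (322, 177). Next, move beside the arm with closed fingers.

Converted, 132 mm / 750 = 0.176, -114.6 mm / 750 = -0.1528, -10.5 degrees / 180 = -0.0583.

send_rows(moves=[[-0.04,0.0187,0,0,0,-0.0278],[-0.08,0.0373,0,0,0,-0.0583],[-0.12,0.056,0,0,0,-0.0583],[-0.1528,0.0752,0,0,0,-0.0583],[-0.1528,0.0752,0.0533,0,0,-0.0583],[-0.1528,0.0752,0.1067,0,0,-0.0583],[-0.1528,0.0752,0.1467,0,0,-0.0583],[-0.1528,0.0752,0.176,0,0,-0.0583],[-0.1528,0.0752,0.176,0,0,-0.0583]], jaw=0)

```text
t: 11.25
eef_pos: [523.2, 354.2, 46.7]
tcp_rot: [[-0.87, -0.492, -0.007], [-0.492, 0.87, -0.004], [0.008, 0.0, -1.0]]
wrist_force: [1.0, 0.1, 0.2]
grip_width: 0.3
grasp_force: 0.0
```

Run:
```python
from h import *
np.set_printoptions(precision=2,suppress=True)
s=r.sense(); print(s["t"],s["eef_pos"],s["tcp_rot"][:2,:2],s["joints"],s["grip_width"],s["wrist_force"])
post=np.array([522.0,295.7]); p0=np.array([526.4,356.0]); a0=120.
e=lambda a:np.array([np.cos(np.radians(a)),np.sin(np.radians(a))])
x,y=e(a0+90),e(a0)
for a,off in [(120,24),(128,21),(136,21),(144,21),(152,21),(160,21),(168,21),(176,21),(184,21),(192,21),(199.5,21),(199.5,19)]:
    t=post+50*e(a)+off*e(a-90); print(a,off,np.round([(t-p0)@x,(t-p0)@y,-(a-a0)],1))
```

```text
11.25 [523.18 354.18  46.66] [[-0.87 -0.49]
 [-0.49  0.87]] [ 0.49  0.44 -0.21  0.93  0.   -0.02] 0.25570737710593083 [0.96 0.14 0.23]
120 24 [10. -0. -0.]
128 21 [20.1  2.4 -8. ]
136 21 [ 27.6   3.8 -16. ]
144 21 [ 35.1   4.2 -24. ]
152 21 [ 42.6   3.5 -32. ]
160 21 [ 50.    1.8 -40. ]
168 21 [ 57.1  -1.  -48. ]
176 21 [ 63.7  -4.7 -56. ]
184 21 [ 69.7  -9.2 -64. ]
192 21 [ 75.  -14.6 -72. ]
199.5 21 [ 79.3 -20.3 -79.5]
199.5 19 [ 79.7 -22.2 -79.5]
```

Converted, 69.7 mm / 750 = 0.0929, 63.7 mm / 750 = 0.0849, -64 degrees / 180 = -0.3556.

send_rows(moves=[[0.0133,0,0,0,0,0],[0.0268,0.0032,0,0,0,-0.0444],[0.0368,0.0051,0,0,0,-0.0889],[0.0468,0.0056,0,0,0,-0.1333],[0.0568,0.0047,0,0,0,-0.1778],[0.0667,0.0024,0,0,0,-0.2222],[0.0761,-0.0013,0,0,0,-0.2667],[0.0849,-0.0063,0,0,0,-0.3111],[0.0929,-0.0123,0,0,0,-0.3556],[0.0929,-0.0123,0,0,0,-0.3556]])

```text
t: 12.5
eef_pos: [470.4, 313.8, 52.0]
tcp_rot: [[0.059, -0.998, 0.002], [-0.998, -0.059, 0.001], [-0.001, -0.002, -1.0]]
wrist_force: [-1.0, 0.1, 0.3]
grip_width: 0.2
grasp_force: 0.2
```

```bash
cat > arm.py <<'E'
from h import *
np.set_printoptions(precision=2,suppress=True)
s=r.sense(); print(s["t"],s["eef_pos"],s["tcp_rot"][:2,:2].ravel(),s["joints"],s["wrist_force"])
post=np.array([522.0,295.7])
for n in ("scene","side","wrist"):
    im=snap(n);P=cloud(im);ok=im["depth"]>0; save(im,f"{n}_{s['t']:.1f}.png")
    d=np.hypot(P[...,0]-post[0],P[...,1]-post[1])
    try: p=optics.spot_point(n,"wing")[:2]
    except Exception: p=[]
    print(n,"net",[(np.round(q["point"],1),round(q["score"],2),round(np.degrees(np.arctan2(q["point"][1]-post[1],q["point"][0]-post[0]))%360,1)) for q in p])
    e=optics.cut_out(n,"wing")
    if e:
        g=e[0]["region"]&ok&(P[...,2]>85)&(P[...,2]<108)&(d<125)&(d>60); Q=P[g]
        if len(Q)>15:
            zt=np.percentile(Q[:,2],95); T=Q[Q[:,2]>zt-5]; print("  mask",round(e[0]["score"],2),len(Q),zt,cv2.minAreaRect(T[:,:2].astype(np.float32)),T.mean(0))
E
python3 arm.py
```

```text
12.5 [470.44 313.78  52.  ] [ 0.06 -1.   -1.   -0.06] [ 0.47  0.33 -0.37  0.87  0.   -1.16] [-1.    0.14  0.31]
scene net [(array([430.2, 289.3,  90.7]), 0.58, np.float64(184.0)), (array([521.4, 293.4,  53.1]), 0.51, np.float64(255.4))]
  mask 0.43 50 100.40394351292265 ((423.16046142578125, 300.703125), (8.984269142150879, 10.302451133728027), 35.745689392089844) [421.36 301.68  98.48]
side net [(array([437.4, 288.6,  85.8]), 0.73, np.float64(184.8))]
  mask 0.48 86 101.5029820125657 ((434.1347351074219, 285.956787109375), (13.851436614990234, 33.80585861206055), 30.092365264892578) [434.24 285.84  99.72]
wrist net [(array([430.2, 290.9,  86.3]), 0.87, np.float64(183.0))]
  mask 0.96 3491 102.73291555241684 ((432.6878967285156, 289.50848388671875), (15.509989738464355, 37.30669403076172), 42.31886291503906) [433.92 288.35 100.48]
```

Converted, 17 mm / 750 = 0.0227, 14.1 mm / 750 = 0.0188, -15.5 degrees / 180 = -0.0861.

send_rows(moves=[[0.0096,0.0032,0,0,0,-0.0444],[0.0147,0.0043,0,0,0,-0.0667],[0.0188,0.0051,0,0,0,-0.0861],[0.02,0.0048,0,0,0,-0.0861],[0.0213,0.0044,0,0,0,-0.0861],[0.0227,0.004,0,0,0,-0.0861],[0.0227,0.004,0,0,0,-0.0861]])

```text
t: 13.82
eef_pos: [467.6, 298.6, 50.6]
tcp_rot: [[0.326, -0.945, -0.002], [-0.945, -0.326, 0.005], [-0.005, 0.0, -1.0]]
wrist_force: [-2.6, 7.5, -0.1]
grip_width: 0.0
grasp_force: 3.9
```

```bash
python3 arm.py
```

```text
13.825 [467.57 298.63  50.64] [ 0.33 -0.95 -0.95 -0.33] [ 0.45  0.31 -0.39  0.86  0.01 -1.45] [-2.59  7.5  -0.14]
scene net [(array([436.3, 265.4,  86.1]), 0.6, np.float64(199.5))]
  mask 0.5 35 99.35978503305451 ((422.5398864746094, 275.8556213378906), (8.353331565856934, 3.4577434062957764), 71.68000030517578) [422.23 275.55  97.6 ]
side net [(array([437.5, 265. ,  13.7]), 0.72, np.float64(200.0)), (array([440.9, 263.6,  84.8]), 0.43, np.float64(201.6))]
  mask 0.75 88 101.06977733645982 ((438.1216735839844, 260.8671875), (12.901644706726074, 32.87871551513672), 54.331520080566406) [438.97 259.23  99.14]
wrist net [(array([434.6, 261.5,  88.9]), 0.8, np.float64(201.4))]
```

Converted, -150 mm / 750 = -0.2, -120 mm / 750 = -0.16.

send_rows(moves=[[-0.008,0,0,0,0,0],[-0.02,0,0,0,0,0],[-0.0267,0,-0.04,0,0,0],[-0.0267,0.0133,-0.1067,0,0,0],[-0.0267,0.0333,-0.16,0,0,0],[-0.0267,0.0533,-0.2,0,0,0],[-0.0267,0.0533,-0.2,0,0,0],[-0.0267,0.0533,-0.2,0,0,0]], jaw=0.6)

```text
t: 15.28
eef_pos: [424.0, 302.3, 199.9]
tcp_rot: [[0.325, -0.946, -0.0], [-0.946, -0.325, -0.001], [0.001, 0.0, -1.0]]
wrist_force: [0.0, 0.3, -0.3]
grip_width: 51.4
grasp_force: 0.0
```

Run:
```python
from h import *
np.set_printoptions(precision=2,suppress=True)
im=snap("wrist"); s=r.sense(); print(s["t"],s["eef_pos"],s["tcp_rot"][:2,:2].ravel(),s["joints"],s["wrist_force"])
save(im,"w5.png"); P=cloud(im);ok=im["depth"]>0
print([(q["point"],q["score"]) for q in optics.spot_point("wrist","wing")][:2])
d=np.hypot(P[...,0]-437,P[...,1]-265.5)
for lo,hi in ((80,108),(92,108),(97,108)):
    Q=P[ok&(d<27)&(P[...,2]>lo)&(P[...,2]<hi)]
    if len(Q)<20: continue
    w,v=np.linalg.eigh(np.cov(Q[:,:2].T)); a=np.degrees(np.arctan2(v[1,1],v[0,1]))%180
    print(lo,len(Q),np.percentile(Q[:,2],[50,98]),Q.mean(0),"pca",a,cv2.minAreaRect(Q[:,:2].astype(np.float32)),2*np.sqrt(3*w))
B=P[ok&(P[...,2]>60)&(P[...,2]<67)&(np.hypot(P[...,0]-480,P[...,1]-281)<30)]
w,v=np.linalg.eigh(np.cov(B[:,:2].T)); print("bar",len(B),np.median(B[:,2]),B.mean(0),np.degrees(np.arctan2(v[1,1],v[0,1]))%180,cv2.minAreaRect(B[:,:2].astype(np.float32)))
u=px(im,(437,265.5,95)).astype(int); print(u)
c=im["frame"][max(0,u[1]-75):u[1]+75,max(0,u[0]-100):u[0]+100][:,:,::-1]; cv2.imwrite("pics/w5c.png",cv2.resize(c,None,fx=4,fy=4))
```

```text
15.325 [423.74 302.12 199.34] [ 0.33 -0.95 -0.95 -0.33] [ 0.5   0.11 -0.3   1.16 -0.   -1.41] [0.51 0.13 0.22]
[([435.8, 261.9, 85.7], 0.67), ([523.2, 292.7, 55.8], 0.23)]
80 690 [ 99.45 103.07] [437.96 264.46  99.38] pca 147.76770675246615 ((437.3839416503906, 265.3408203125), (14.900317192077637, 38.10568618774414), 63.33625411987305) [13.07 36.11]
92 664 [ 99.55 103.1 ] [437.97 264.69  99.89] pca 147.98462031172815 ((437.3839416503906, 265.3408203125), (14.900317192077637, 38.10568618774414), 63.33625411987305) [12.83 35.85]
97 624 [ 99.7  103.13] [437.83 264.84 100.15] pca 148.10808783077132 ((437.5188293457031, 265.2505798339844), (14.80029010772705, 37.785091400146484), 65.18376159667969) [12.44 34.94]
bar 1407 63.889532686004095 [480.5  280.12  63.84] 19.599623231425 ((480.1051330566406, 280.5862731933594), (59.636199951171875, 22.27471923828125), 19.47909927368164)
[322 151]
```

View pics/w5c.png

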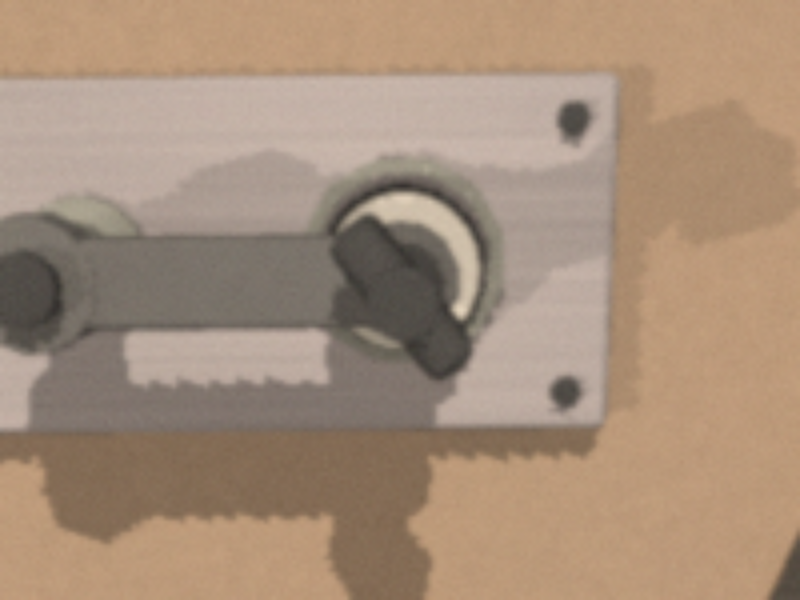

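Arm bar lies at 19.6°, parallel to the plate, so it is at its stop. The blade runs from (360, 240) to (445, 355) in the crop, about 130° open (2.27 rad). Next, grip it.

Converted, 128.5 mm / 750 = 0.1713, 120 mm / 750 = 0.16, -40 degrees / 180 = -0.2222.

send_rows(moves=[[0.0133,0,0.0133,0,0,-0.0556],[0.0267,0,0.0267,0,0,-0.1111],[0.04,0,0.04,0,0,-0.1667],[0.052,-0.0008,0.0667,0,0,-0.2222],[0.052,-0.0008,0.1067,0,0,-0.2222],[0.052,-0.0008,0.14,0,0,-0.2222],[0.052,-0.0008,0.16,0,0,-0.2222],[0.052,-0.0008,0.1713,0,0,-0.2222],[0.052,-0.0008,0.1713,0,0,-0.2222]])

```text
t: 16.5
eef_pos: [437.1, 265.6, 71.6]
tcp_rot: [[0.857, -0.515, -0.001], [-0.515, -0.857, -0.001], [-0.001, 0.001, -1.0]]
wrist_force: [-0.3, 0.4, 0.1]
grip_width: 51.3
grasp_force: 0.0
```

Run:
```python
from h import *
np.set_printoptions(precision=2,suppress=True)
for i in range(3):
    s=r.sense(); print(s["t"],s["eef_pos"],s["tcp_rot"][:2,:2].ravel(),s["joints"],s["wrist_force"],s["grip_width"]); im=snap("wrist")
```

```text
16.5 [437.13 265.62  71.63] [ 0.86 -0.52 -0.52 -0.86] [ 0.42  0.22 -0.47  0.88 -0.   -2.18] [-0.32  0.41  0.11] 51.26762731263019
16.55 [437.71 265.88  72.33] [ 0.86 -0.52 -0.52 -0.86] [ 0.42  0.22 -0.47  0.89 -0.   -2.18] [-0.07 -0.29 -0.83] 51.334747346277354
16.6 [438.1  266.07  72.79] [ 0.86 -0.51 -0.51 -0.86] [ 0.42  0.22 -0.47  0.89 -0.   -2.18] [-0.6   0.02  1.52] 51.52402203663785
```

send_rows(moves=[[0,0,0.0007,0,0,0],[0,0,0.0007,0,0,0],[0,0,0.0007,0,0,0],[0,0,0.0007,0,0,0],[0,0,0.0007,0,0,0],[0,0,0.0007,0,0,0],[0,0,0.0007,0,0,0]], jaw=0, force=50)

```text
t: 17.52
eef_pos: [437.2, 265.7, 73.0]
tcp_rot: [[0.857, -0.515, -0.0], [-0.515, -0.857, 0.0], [-0.0, 0.0, -1.0]]
wrist_force: [-3.0, -1.4, 9.7]
grip_width: 10.9
grasp_force: 70.0
```

Converted, 1.7 mm / 750 = 0.0023, 1.2 mm / 750 = 0.0016, 100 degrees / 180 = 0.5556.

send_rows(moves=[[0,0,0.0003,0,0,0.0556],[0,0,0.0004,0,0,0.1111],[0,0,0.0007,0,0,0.1667],[0,0,0.0009,0,0,0.2222],[0,0,0.0011,0,0,0.2778],[0,0,0.0013,0,0,0.3333],[0,0,0.0016,0,0,0.3889],[0,0,0.0017,0,0,0.4444],[0,0,0.002,0,0,0.5],[0,0,0.0023,0,0,0.5556]])

```text
t: 18.77
eef_pos: [437.4, 265.6, 71.3]
tcp_rot: [[-0.66, -0.751, 0.0], [-0.751, 0.66, -0.001], [0.0, -0.001, -1.0]]
wrist_force: [-3.9, -1.1, 8.0]
grip_width: 11.4
grasp_force: 70.1
```

```bash
cat > st.py <<'E'
from h import *
np.set_printoptions(precision=2,suppress=True)
s=r.sense(); R=s["tcp_rot"]; print(s["t"],s["eef_pos"],"yang",np.degrees(np.arctan2(R[1,1],R[0,1]))%360,"J6",s["joints"][5],s["wrist_force"],s["wrist_torque"],s["tau"],s["grip_width"],s["grasp_force"])
E
python3 st.py
```

```text
18.775 [437.41 265.56  71.31] yang 138.68206830639684 J6 -0.43002335740248754 [-3.85 -1.1   8.  ] [-0.52  0.65  0.05] [ -0.05 -32.28  23.35  -1.42   0.23  -0.87] 11.369512099581742 70.09554415941238
```

Converted, 0.5 mm / 750 = 0.0007, 0.4 mm / 750 = 0.0005, 30 degrees / 180 = 0.1667.

send_rows(moves=[[0,0,0.0003,0,0,0.0556],[0,0,0.0004,0,0,0.1],[0,0,0.0005,0,0,0.1333],[0,0,0.0007,0,0,0.1556],[0,0,0.0007,0,0,0.1667],[0,0,0.0007,0,0,0.1667]])

```text
t: 19.52
eef_pos: [437.4, 265.6, 70.9]
tcp_rot: [[-0.946, -0.325, 0.0], [-0.325, 0.946, -0.0], [-0.0, -0.0, -1.0]]
wrist_force: [-2.9, -1.8, 8.9]
grip_width: 11.2
grasp_force: 67.5
```

```bash
python3 st.py
```

```text
19.525 [437.43 265.63  70.89] yang 108.993583906055 J6 0.08814549240306713 [-2.95 -1.77  8.91] [-0.48  0.69 -0.02] [ -0.09 -32.26  23.29  -1.43   0.17   0.03] 11.243886472745979 67.47623562812805
```

Converted, 6 degrees / 180 = 0.0333.

send_rows(moves=[[0,0,0,0,0,0.0111],[0,0,0,0,0,0.0222],[0,0,0,0,0,0.0333],[0,0,0,0,0,0.0333]])

```text
t: 20.02
eef_pos: [436.2, 269.1, 70.9]
tcp_rot: [[-0.973, -0.23, -0.002], [-0.23, 0.973, 0.008], [0.0, 0.009, -1.0]]
wrist_force: [-6.2, 7.4, 7.5]
grip_width: 11.1
grasp_force: 77.0
```

```bash
python3 st.py
```

```text
20.025 [436.24 269.12  70.93] yang 103.27566236103365 J6 0.19000624726032006 [-6.24  7.36  7.46] [1.41 1.27 0.83] [ -5.63 -32.62  23.01  -1.08  -2.52   0.89] 11.068785913828151 77.02405124902725
```

Seated: the torque jumped to 0.83 N m and the arm was dragged slightly (about 0.04 rad, still inside the limit). Now back off a quarter turn with a slight bias toward the arm's stop.

Converted, -1.5 mm / 750 = -0.002, -1.4 mm / 750 = -0.0019, -94 degrees / 180 = -0.5222.

send_rows(moves=[[0,-0.0007,-0.0001,0,0,-0.0389],[0,-0.002,-0.0003,0,0,-0.0944],[0,-0.002,-0.0005,0,0,-0.15],[0,-0.002,-0.0008,0,0,-0.2056],[0,-0.002,-0.0009,0,0,-0.2611],[0,-0.002,-0.0012,0,0,-0.3167],[0,-0.002,-0.0015,0,0,-0.3722],[0,-0.002,-0.0016,0,0,-0.4278],[0,-0.002,-0.0019,0,0,-0.4833],[0,-0.002,-0.002,0,0,-0.5222]])

```text
t: 21.28
eef_pos: [437.5, 264.8, 72.3]
tcp_rot: [[0.297, -0.955, -0.0], [-0.955, -0.297, 0.002], [-0.002, -0.0, -1.0]]
wrist_force: [-3.7, -0.1, 9.2]
grip_width: 11.2
grasp_force: 75.8
```

```bash
python3 st.py
python3 - <<'E'
from h import *
np.set_printoptions(precision=2,suppress=True)
im=snap("wrist"); save(im,"w6.png"); P=cloud(im);ok=im["depth"]>0
B=P[ok&(P[...,2]>60)&(P[...,2]<67)&(np.hypot(P[...,0]-480,P[...,1]-281)<30)]
if len(B)>20:
    w,v=np.linalg.eigh(np.cov(B[:,:2].T)); print("bar",len(B),B.mean(0),np.degrees(np.arctan2(v[1,1],v[0,1]))%180,cv2.minAreaRect(B[:,:2].astype(np.float32)))
for n in ("scene","side"):
    i=snap(n);P=cloud(i);ok=i["depth"]>0
    B=P[ok&(P[...,2]>60)&(P[...,2]<67)&(np.hypot(P[...,0]-480,P[...,1]-281)<28)]
    if len(B)>20: print(n,len(B),B.mean(0),cv2.minAreaRect(B[:,:2].astype(np.float32)))
    print(n,[(q["point"],q["score"]) for q in optics.spot_point(n,"wing")][:2])
E
```

```text
21.275 [437.49 264.84  72.33] yang 197.25512456846752 J6 -1.454912798966125 [-3.66 -0.14  9.22] [-0.02  0.85 -0.07] [ -0.89 -32.3   23.32  -1.37  -0.44   0.52] 11.163514758294788 75.82151234149933
bar 3435 [482.19 279.4   63.78] 22.240615704132836 ((480.2936096191406, 280.1558532714844), (59.72593688964844, 22.62442970275879), 18.86140251159668)
scene 277 [480.13 282.51  64.02] ((480.0924072265625, 280.7297058105469), (54.271629333496094, 23.74525260925293), 18.480802536010742)
scene [([437.9, 265.2, 86.5], 0.62)]
side 109 [481.12 276.6   62.91] ((480.6815490722656, 276.67840576171875), (53.257476806640625, 27.83855628967285), 16.183076858520508)
side [([440.6, 265.0, 83.0], 0.48)]
```

View pics/w6.png

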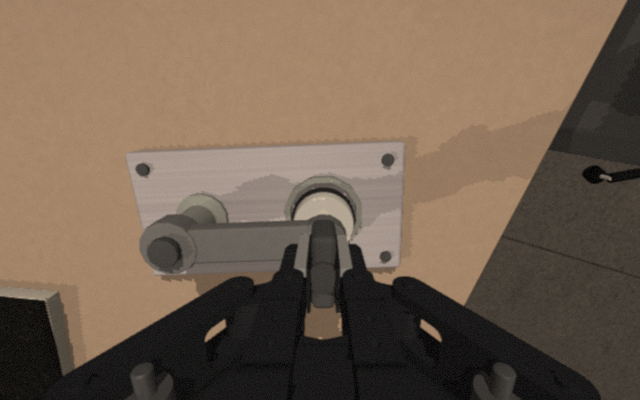

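The blade stands across the arm at (322, 260), gripped, and the bar is parallel to the plate at its stop. Settle, confirm, hand in.

send_rows(moves=[[0,0,0,0,0,0],[0,0,0,0,0,0],[0,0,0,0,0,0],[0,0,0,0,0,0]])

```text
t: 22.02
eef_pos: [437.5, 264.8, 72.3]
tcp_rot: [[0.293, -0.956, -0.0], [-0.956, -0.293, 0.001], [-0.001, -0.0, -1.0]]
wrist_force: [-2.5, 0.7, 8.9]
grip_width: 11.4
grasp_force: 75.8
```

```bash
python3 st.py; python3 -c "
from plant import ticket
print(ticket.finish_job())"
```

```text
22.025 [437.47 264.85  72.33] yang 197.02899658044916 J6 -1.4509232996824455 [-2.51  0.71  8.91] [0.01 0.81 0.06] [ -0.96 -32.32  23.33  -1.36  -0.42   0.04] 11.4313510023648 75.8213558793068
the job is handed in; nothing more can be done
None
```

I handed the job in at 22 s with the cup upright in the nest, the arm at its stop, and the wing screw seated, backed off about a quarter turn and still held; the hand-in returned no verdict.

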